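Feed a flat bar under the guard of a guillotine tool and lower the die on it

TASK

Load the steel flat bar into the guillotine tool: lay it flat on the runway, slide it in under the scale guard and between the uprights until its end is fully home against the end stop, then push the ram down until the top die rests on the bar. Leave the bar and the ram like that, and do not disturb the other things on the bench.

Things in the scene. Friction and masses are not known exactly. Their poses are not given: they have to be found in the camera images.
- flat_bar: The steel flat bar to be loaded: 170 mm long (its x), 34 mm wide (its y), 14 mm thick (its z), about 0.6 kg, the widest and longest plain bar on the bench, the same at both ends and both faces. Origin: centre of its underside. It starts lying flat on the bench.
- bar_mid (a point): Centre of the flat bar (7 mm above its underside).
- guillotine: The guillotine tool, a steel forging fixture bolted to the bench. Origin: on the bench, midway between its two uprights; +y is the direction in which bars are fed, z up, x across. Base plate 120 mm wide, 10 mm high, y -200 to +130 mm. The runway ends at a raised end stop: face at y = +100 mm, 105 mm above the bench. Crossbars above the uprights reach 191 mm.
- runway_start (a point): Start of the runway, centre of its top edge: a rail 24 mm wide, its flat top 60 mm above the bench, from y = -185 to +100 mm in the guillotine frame.
- gap (a point): Entry of the gap between the two uprights, on the runway's top (guillotine frame 0, -20, 60 mm). The uprights stand on either side of the runway, inner faces 46 mm apart, outer faces 96 mm apart, 40 mm deep along y (-20 to +20 mm), up to 190 mm above the bench.
- guard_edge (a point): Middle of the lower free edge of the scale guard, a flat plate 100 mm wide and 5 mm thick that overhangs the runway on the feed side from y = -60 mm to the uprights, its underside 170 mm above the bench (110 mm above the runway).
- bar_home (a point): Where the flat bar's centre is when the bar is fully home: lying flat on the runway, its end against the end stop (guillotine frame: 0, +15 mm, 67 mm high). The bar then reaches from y = -70 to +100 mm, so its tail shows only 10 mm beyond the edge of the guard. The axes are those of guillotine.
- ram (a joint): How far the ram (top die with its stem and square striking cap) has been lowered, m. It slides straight down between the uprights, range 0 to 0.044, and stays where it is left; pushing it down takes about 5 N. At 0 the underside of the die (40 mm across x, y -13 to +13 mm) is 105 mm above the bench, 45 mm above the runway; it meets the top of the 14 mm bar at 0.031.
- ram_top (a point): Centre of the top face of the ram's square striking cap (52 x 52 mm, 16 mm thick), 256 mm above the bench when joint ram is 0; it goes down with the ram.
- round_bar: Bystander: round steel bar on two small feet, 22 mm thick, 130 mm long, lying along its x; origin under its middle.
- square_bar: Bystander: short square steel bar, 105 x 22 x 22 mm, lying along its x; origin under its middle.
- hammer: Bystander: cross-peen hammer, wooden handle 250 mm along its x, steel head at +x end, 36 mm high; origin under the handle near the head.
- tongs: Bystander: black tongs, 290 mm along its x, 14 mm high; origin under the rivet.
- punch: Bystander: steel punch standing upright, 38 mm wide, 96 mm tall; origin at centre of its foot.
- tin: Bystander: open metal tin, 84 mm across, 100 mm tall; origin at centre of its foot.

How it is judged:
By the outcome, as a careful person would: the job done as asked, in the order asked, and still so for the second after the job is handed in, with the robot touching nothing.
It also fails if it takes over 51 s, if anything falls off the work surface, if the arm or the gripper's body presses on something with over 40 N, if the wrist force passes 120 N, or if a joint passes its speed limit or range.

ROBOT

A 7-joint arm with a two-finger parallel gripper is mounted at the origin on the work surface. World frame = base frame: x ahead of the robot, y to its left, z up, the work surface at z = 0. Lengths are in mm, angles in rad, forces in N, time in s.
With the tool pointing down it reaches from about 400 to 900 mm from the base axis. Payload 5.6 kg.
Tool frame: the origin (TCP) lies midway between the tips of the shut fingers; the grasp point (between the pads) lies 19 mm behind it; z points along the fingers, y is the line along which they close (so a half turn about z gives the same grasp; the last joint's range is limited). The gripper opens to 92 mm and grips with 3 to 60 N. Pads are 20 mm wide; open, the fingers measure 128 mm over their backs; the gripper's body (75 mm by 189 mm) begins 69 mm behind the grasp point.
Start: joints at [-0.043, 0.468, -0.012, 1.603, 0.006, 1.071, -0.056], TCP at [650.007, -0.044, 214.592] pointing down, gripper open.
Joint ranges: [-2.53, 2.53], [-0.31, 2.02], [-1.57, 1.55], [0.28, 2.44], [-1.29, 4.43], [0.15, 1.84], [-2.92, 2.92]. Speed limits (rad/s): [2.57, 2.57, 3.14, 3.14, 3.14, 3.14, 3.14].

INTERFACE

Orientations are given as [roll, pitch, yaw] about the fixed x, y, z axes, in that order (R = Rz(yaw) Ry(pitch) Rx(roll)).
In Python, from bench import r gives the robot as it stands.
- The arm moves only by the shell command python3 -m handwheel 'ROWS'. ROWS is JSON, a list of rows, each an object with "xyz": the shift along the tool's x, y, z in mm, a list of three; "delta_rot": the turn, a rotation vector about the tool's x, y, z in degrees, a list of three; "grip": the opening, from 0 (shut) to 1 (fully open). A call has 1 to 12 rows; each row shifts and turns the commanded pose from where the row before left it, along the tool's axes as they then stand; what a row does not reach is not made up. A row lasts 1/10 s, in which the tool goes at most 50 mm and 8.59 degrees, less where a joint would pass 70% of its speed; a pose out of reach is approached as far as the arm can. A call is refused whole if a number of a shift passes 50 or a number of a turn 8.59, either way. A call with a gripper value outside its range is refused whole. The fingers move at their own pace and stop on an object; the grip force is fixed at half the most. Time passes only in rows, so rows that do not move let the fingers close. It gives the time, the measured TCP pose, the force, the opening and the grip force at its end, in the units of the state.
- r.observe(): the state, without advancing time (a new reading comes with each control period).
- r.camera(name): name is "scene" or "side" or "wrist"; returns a dict with "image" (400x640x3 uint8, red, green, blue), "depth" (400x640 float32, mm along the optical axis (not along the pixel's ray), 0 where there is no reading), "fx", "fy", "cx", "cy" (pixels), "cam_to_world" (4x4, takes a point from camera to world coordinates); the wrist camera has in their place "tool_from_camera" (4x4, takes a point from camera to tool coordinates, whose origin is the TCP and whose axes are the flange's). Camera axes: x right, y up, looking along -z (the intrinsics and any distortion apply to the point x, -y, -z); pixel columns grow to the right and rows downward; lengths in mm; the calibration is good to about 2 mm. A picture is of the moment at which its call begins: read the wrist's pose just before it.
- r.job_done(): hands the job in; it is judged then, once.
The state is a dict: "clock": time; "joints": joint angles; "qvel": joint speeds; "effort": joint torques, N m; "position": TCP position; "eef_rot": TCP orientation; "ft_force": force on the tool from outside, world axes, zero at the start; "wrist_torque": the same for the moment, N m; "width": finger opening in mm; "grasp_force": force on a finger pad.
Only numpy, scipy, OpenCV 4.12 (cv2) and the standard library are available. Lean on these libraries where they do the work, as an engineer would, in place of code of your own. Each camera call takes 0.05 s, during which the arm holds its last target. There are 200 camera calls.

## Working session

There is one attempt and no reset: what is moved stays moved. The work goes in short steps, Python scripts to look and compute and a shell command to move; the robot and the scene stay as the last step left them, time stands still between calls to the robot, and variables do not carry over. Pictures are saved under pics/ and viewed, at most 10 in all, crops included, and the job is handed in when it is done.

```bash
mkdir -p pics; cat > h.py <<'E'
import numpy as np, cv2
from bench import r
def snap(n,f):
    s=r.observe(); c=r.camera(n); cv2.imwrite(f'pics/{f}.png',c['image'][:,:,::-1]); np.savez(f'{f}.npz',pos=s['position'],rot=s['eef_rot'],**c); return c
def cloud(c):
    v,u=np.mgrid[0:400,0:640]; d=c['depth']
    P=np.stack([(u-c['cx'])/c['fx']*d,-(v-c['cy'])/c['fy']*d,-d,np.ones_like(d)],-1)
    return (P@np.array(c['cam_to_world']).T)[...,:3]
E
python3 - <<'E'
from h import *
for n in('scene','side'):
    c=snap(n,n+'0'); print(n,np.round(c['cam_to_world'],2).tolist(),c['fx'],[k for k in c])
print(r.observe())
E
```

```text
scene [[0.68, -0.52, 0.51, 1369.87], [0.73, 0.47, -0.49, -845.22], [0.01, 0.71, 0.7, 1267.44], [0.0, 0.0, 0.0, 1.0]] 489.02052970059793 ['image', 'depth', 'fx', 'fy', 'cx', 'cy', 'cam_to_world']
side [[-0.87, 0.26, -0.43, -46.6], [-0.5, -0.48, 0.72, 965.45], [-0.02, 0.83, 0.55, 970.74], [0.0, 0.0, 0.0, 1.0]] 462.80684249587125 ['image', 'depth', 'fx', 'fy', 'cx', 'cy', 'cam_to_world']
{'clock': 0.1, 'joints': array([-0.0429763 ,  0.46827505, -0.01159936,  1.60351412,  0.00596906,
        1.07140537, -0.0563156 ]), 'qvel': array([ 5.65279834e-04, -2.87626098e-03, -1.86120611e-03, -2.90079449e-03,
       -6.82630917e-04, -7.49205432e-04, -8.35263473e-05]), 'effort': array([ 1.57556435e-03, -5.21645308e+01, -1.25145918e-02, -2.44365495e+01,
       -5.68165525e-02,  1.40885683e-02,  8.46384978e-05]), 'position': array([ 6.49481076e+02, -7.59236234e-02,  2.13751924e+02]), 'eef_rot': array([-3.14002787e+00,  8.85577747e-05,  1.57067462e+00]), 'ft_force': array([-0.27971606,  0.75008697,  0.73631654]), 'wrist_torque': array([ 0.02212099, -0.05009071, -0.0056466 ]), 'grasp_force': 0.0, 'width': 92.08156159759767}
```

View pics/scene0.png

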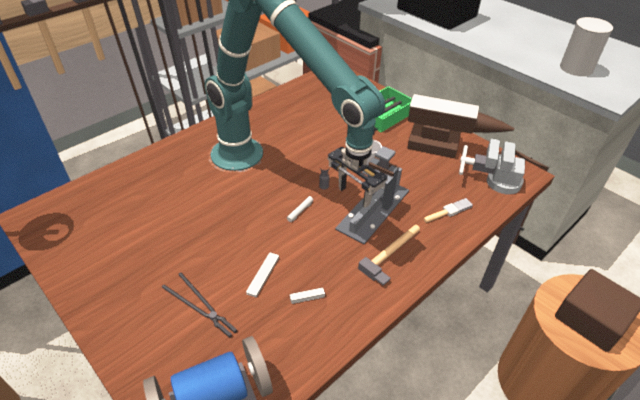

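View pics/side0.png

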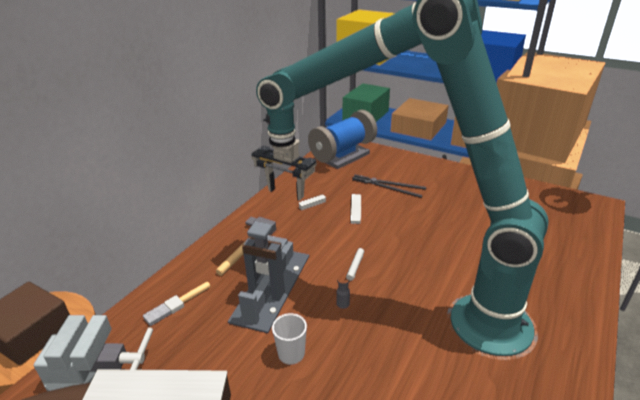

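The scene view shows the flat bar at about (263,274) with square_bar (307,296) and round_bar (300,208). The guillotine is at about (375,205), partly under the gripper. In the side view its end stop faces the tin at (255,295), and the bar is at (356,208). Next I'll measure these.

```bash
cat > m.py <<'E'
from h import *
import sys
def rect(P,name):
    (c,s,a)=cv2.minAreaRect(P[:,:2].astype(np.float32)); print(name,len(P),np.round(c,1),np.round(s,1),round(a,1),'z',np.round(np.percentile(P[:,2],[5,50,95]),1))
for n in sys.argv[1:]:
    c=dict(np.load(n+'.npz')); im=c['image'].astype(int); W=cloud(c); hsv=cv2.cvtColor(c['image'],cv2.COLOR_RGB2HSV)
    ok=(c['depth']>0)&(W[...,0]>250)&(W[...,0]<1000)&(abs(W[...,1])<600)
    gray=(hsv[...,1]<70)&ok
    m=(gray&(hsv[...,2]>120)&(W[...,2]<40)&(W[...,2]>4)).astype(np.uint8)
    k,l,st,_=cv2.connectedComponentsWithStats(m)
    for i in range(1,k):
        if st[i,4]>60: rect(W[l==i],f'{n} bright px{st[i,:2]}')
    dark=(hsv[...,1]<110)&ok
    for a,b in((6,14),(55,64),(98,110),(165,178),(185,196),(250,262)):
        m=(dark&(W[...,2]>a)&(W[...,2]<b)).astype(np.uint8)
        k,l,st,_=cv2.connectedComponentsWithStats(m)
        for i in range(1,k):
            if st[i,4]>30: rect(W[l==i],f'{n} z{a}-{b} px{st[i,:2]}')
E
python3 m.py scene0 side0
```

```text
scene0 bright px[394 189] 76 [615.7 303. ] [31.9 75.6] 12.0 z [ 5.1  8.8 16.4]
scene0 bright px[287 197] 181 [426.1 -28.4] [ 24.4 135.7] 11.1 z [ 9.4 17.4 24. ]
scene0 bright px[426 199] 293 [793.8 358. ] [196.7  46.6] 73.6 z [ 9.3 16.1 22. ]
scene0 bright px[336 211] 227 [603.8  40.7] [ 90.8 144.9] 50.7 z [ 4.7  9.1 14. ]
scene0 bright px[246 253] 489 [ 563.8 -308. ] [ 38.6 173.2] 24.4 z [ 7.6 12.2 16.8]
scene0 bright px[359 258] 169 [782.1 -43.2] [68.5 44.2] 1.2 z [30.4 34.7 38.5]
scene0 bright px[375 272] 99 [835.2 -46.3] [37.  33.5] 6.7 z [18.5 22.3 27. ]
scene0 bright px[290 288] 307 [ 718.1 -260.8] [105.   36.1] 61.5 z [ 6.1 18.8 23.6]
scene0 z6-14 px[338 186] 772 [599.9 172. ] [124.9 332.5] 11.7 z [ 6.4  9.2 13.1]
scene0 z6-14 px[247 253] 348 [ 563.4 -308.4] [ 36.2 173.4] 25.3 z [ 7.4 11.2 13.6]
scene0 z6-14 px[179 273] 166 [ 476.7 -504.7] [ 12.3 194.5] 89.7 z [ 6.6  9.8 12.9]
scene0 z6-14 px[162 285] 254 [ 516.  -532.7] [265.7  33.2] 10.5 z [ 6.7 10.1 13.3]
scene0 z55-64 px[469 163] 31 [749.1 584.8] [63.8 22.1] 5.1 z [55.5 60.1 63.5]
scene0 z55-64 px[350 189] 234 [616.5 126.6
[... 2340 characters left out ...]
24.9] 33.8 z [55.3 59.5 63.6]
side0 z98-110 px[308 138] 82 [ 832.1 -528.3] [ 26.7 154.3] 79.5 z [ 98.4 104.4 109.2]
side0 z98-110 px[245 266] 125 [580.6 225.5] [102.9  40.5] 30.8 z [ 98.9 104.1 109.3]
side0 z98-110 px[239 292] 101 [566.  314.9] [45.8 21.7] 9.2 z [ 99.2 103.6 107.1]
side0 z98-110 px[272 322] 34 [431.4 376.5] [17.6 68.3] 60.1 z [ 98.2  99.5 102.4]
side0 z165-178 px[314 127] 61 [ 832.2 -535.6] [29.7 71.2] 74.8 z [165.4 171.1 175.1]
side0 z165-178 px[243 236] 224 [590.8 192.5] [96.1 87.9] 11.7 z [166.8 173.2 176.3]
side0 z185-196 px[243 237] 307 [588.7 211. ] [98.3 50.5] 10.9 z [185.9 189.7 193. ]
side0 z185-196 px[191 371] 340 [437.7 583.2] [79.2 33.9] 0.8 z [185.5 187.4 189.7]
```

```bash
python3 -m handwheel '[{"xyz":[-38,-11,0],"delta_rot":[0,0,0],"grip":1},{"xyz":[-38,-11,0],"delta_rot":[0,0,0],"grip":1},{"xyz":[-38,-11,0],"delta_rot":[0,0,0],"grip":1},{"xyz":[-38,-11,0],"delta_rot":[0,0,0],"grip":1},{"xyz":[-38,-11,0],"delta_rot":[0,0,0],"grip":1},{"xyz":[-38,-11,0],"delta_rot":[0,0,0],"grip":1},{"xyz":[-38,-11,0],"delta_rot":[0,0,0],"grip":1},{"xyz":[-38,-11,0],"delta_rot":[0,0,0],"grip":1},{"xyz":[0,0,0],"delta_rot":[0,0,-8.4],"grip":1},{"xyz":[0,0,0],"delta_rot":[0,0,-8.4],"grip":1},{"xyz":[0,0,0],"delta_rot":[0,0,-8.4],"grip":1},{"xyz":[0,0,0],"delta_rot":[0,0,0],"grip":1}]'
cat >> h.py <<'E'
from scipy.spatial.transform import Rotation as Ro
def wcloud(c,s):
    v,u=np.mgrid[0:400,0:640]; d=c['depth']
    P=np.stack([(u-c['cx'])/c['fx']*d,-(v-c['cy'])/c['fy']*d,-d,np.ones_like(d)],-1)
    T=np.eye(4); T[:3,:3]=Ro.from_euler('xyz',s['eef_rot']).as_matrix(); T[:3,3]=s['position']
    return (P@(T@np.array(c['tool_from_camera'])).T)[...,:3]
E
python3 - <<'E'
from h import *
s=r.observe(); c=snap('wrist','w1'); W=wcloud(c,s); print(np.round(c['tool_from_camera'],2))
hsv=cv2.cvtColor(c['image'],cv2.COLOR_RGB2HSV)
m=((hsv[...,1]<70)&(W[...,2]>6)&(W[...,2]<22)&(c['depth']>0)).astype(np.uint8)
k,l,st,_=cv2.connectedComponentsWithStats(m)
for i in range(1,k):
    if st[i,4]>300: P=W[l==i]; print(st[i],cv2.minAreaRect(P[:,:2].astype(np.float32)),np.median(P[:,2]))
for n in('scene','side'): snap(n,n+'1')
E
python3 m.py scene1 side1 | egrep 'z6-14|z98|z18|z25|z55'
```

```text
clock: 1.3
position: [561.6, -304.1, 214.1]
eef_rot: [-3.141, -0.001, 2.011]
ft_force: [-0.2, 0.5, 0.1]
width: 91.9
grasp_force: 0.0
[[  -0.      0.97    0.23   65.72]
 [   1.      0.      0.     -0.32]
 [   0.      0.23   -0.97 -169.92]
 [   0.      0.      0.      1.  ]]
[591   0  49  62 808] ((767.5475463867188, -60.61199951171875), (28.845489501953125, 66.47828674316406), 60.9478645324707) 13.652156609302551
[ 299   94   34  158 5031] ((559.522705078125, -308.05987548828125), (33.556732177734375, 169.78274536132812), 25.652587890625) 13.868393379834629
[ 421  163   98   68 1731] ((718.0441284179688, -260.4832458496094), (105.34697723388672, 22.877159118652344), 61.237430572509766) 20.992954229967495
[ 197  334  137   36 1836] ((589.150634765625, -514.120361328125), (161.92831420898438, 33.541961669921875), 8.322965621948242) 13.277142069564064
scene1 z6-14 px[335 186] 824 [600.4 171.1] [123.3 334.3] 12.0 z [ 6.4  9.2 13. ]
scene1 z6-14 px[247 253] 331 [ 562.9 -308.7] [ 36.2 174.7] 25.7 z [ 7.5 11.1 13.7]
scene1 z6-14 px[179 273] 163 [ 479.9 -504.7] [ 12.2 201.5] 89.1 z [ 6.4 10.2
[... 1415 characters left out ...]
.8] [64.8 24.5] 33.9 z [55.6 59.7 63.6]
side1 z55-64 px[277 339] 55 [397.2 366. ] [69.9 24.3] 44.4 z [56.1 59.6 63.6]
side1 z98-110 px[308 139] 76 [ 834.1 -525.4] [ 29.6 150.1] 81.7 z [ 98.9 103.7 108.8]
side1 z98-110 px[246 267] 116 [580. 224.] [100.1  38. ] 31.3 z [ 98.7 103.7 108.9]
side1 z98-110 px[238 292] 103 [567.4 316.1] [49.1 20.8] 13.1 z [ 98.9 103.7 106.9]
side1 z98-110 px[296 315] 31 [395.  320.1] [13.8 58.5] 49.5 z [ 98.4  99.8 102.8]
side1 z98-110 px[272 325] 33 [426.9 379.6] [15.  61.7] 64.8 z [ 98.   99.8 102.3]
side1 z185-196 px[243 237] 308 [588.3 212.2] [97.3 49.1] 11.0 z [185.8 189.4 193.3]
side1 z185-196 px[190 371] 338 [439.7 583.7] [81.6 33.5] 2.2 z [185.5 187.4 189.3]
```

View pics/w1.png

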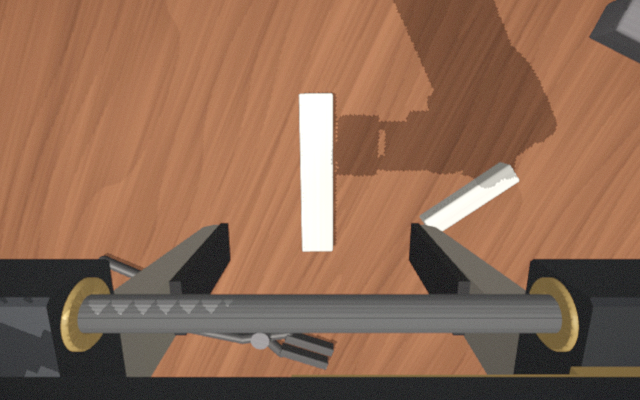

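The wrist view shows the flat bar between the open fingers, at columns 300-333 and rows 94-250. Nothing stands close to it. I'll go down and grip.

```bash
python3 -m handwheel '[{"xyz":[-2.7,-3.6,0],"delta_rot":[0,0,-0.4],"grip":1},{"xyz":[0,0,45],"delta_rot":[0,0,0],"grip":1},{"xyz":[0,0,45],"delta_rot":[0,0,0],"grip":1},{"xyz":[0,0,45],"delta_rot":[0,0,0],"grip":1},{"xyz":[0,0,45],"delta_rot":[0,0,0],"grip":1},{"xyz":[0,0,20],"delta_rot":[0,0,0],"grip":1},{"xyz":[0,0,10],"delta_rot":[0,0,0],"grip":1},{"xyz":[0,0,0],"delta_rot":[0,0,0],"grip":1}]' && python3 -m handwheel '[{"xyz":[0,0,0],"delta_rot":[0,0,0],"grip":0},{"xyz":[0,0,0],"delta_rot":[0,0,0],"grip":0},{"xyz":[0,0,0],"delta_rot":[0,0,0],"grip":0},{"xyz":[0,0,0],"delta_rot":[0,0,0],"grip":0},{"xyz":[0,0,0],"delta_rot":[0,0,0],"grip":0},{"xyz":[0,0,0],"delta_rot":[0,0,0],"grip":0},{"xyz":[0,0,0],"delta_rot":[0,0,0],"grip":0},{"xyz":[0,0,0],"delta_rot":[0,0,0],"grip":0}]'
```

```text
clock: 2.25
position: [559.2, -307.9, 3.5]
eef_rot: [-3.14, -0.001, 2.017]
ft_force: [0.4, 0.1, 0.2]
width: 92.0
grasp_force: 0.0
clock: 3.05
position: [559.9, -308.0, 4.6]
eef_rot: [3.142, 0.0, 2.018]
ft_force: [-0.5, -0.5, 1.4]
width: 33.2
grasp_force: 30.0
```

```bash
python3 -m handwheel '[{"xyz":[0,0,-20],"delta_rot":[0,0,0],"grip":0},{"xyz":[0,0,-40],"delta_rot":[0,0,0],"grip":0},{"xyz":[0,0,-50],"delta_rot":[0,0,7],"grip":0},{"xyz":[0,0,-50],"delta_rot":[0,0,7],"grip":0},{"xyz":[34,19,0],"delta_rot":[0,0,0],"grip":0},{"xyz":[34,19,0],"delta_rot":[0,0,0],"grip":0},{"xyz":[34,19,0],"delta_rot":[0,0,0],"grip":0},{"xyz":[34,19,0],"delta_rot":[0,0,0],"grip":0},{"xyz":[34,19,0],"delta_rot":[0,0,0],"grip":0},{"xyz":[34,19,0],"delta_rot":[0,0,0],"grip":0},{"xyz":[34,19,0],"delta_rot":[0,0,0],"grip":0},{"xyz":[0,0,0],"delta_rot":[0,0,0],"grip":0}]'
python3 - <<'E'
from h import *
s=r.observe(); print(s['position'],s['eef_rot'],s['width'],s['grasp_force']); c=snap('wrist','w2'); W=wcloud(c,s)
hsv=cv2.cvtColor(c['image'],cv2.COLOR_RGB2HSV)
for a,b in((5,15),(55,66),(155,180),(185,196)):
    m=((hsv[...,1]<110)&(W[...,2]>a)&(W[...,2]<b)&(c['depth']>0)).astype(np.uint8)
    k,l,st,_=cv2.connectedComponentsWithStats(m)
    for i in range(1,k):
        if st[i,4]>200: P=W[l==i]; print(a,st[i],np.round(np.hstack([*cv2.minAreaRect(P[:,:2].astype(np.float32))]),1),np.median(P[:,2]))
E
```

```text
clock: 4.25
position: [642.7, -38.8, 163.2]
eef_rot: [-3.141, -0.006, 1.783]
ft_force: [0.3, 0.2, -5.8]
width: 34.1
grasp_force: 30.0
[642.68725586 -38.78587656 163.16646658] [-3.14125471 -0.00568383  1.78328038] 34.05557183935169 29.999006688594818
5 [ 249    0   55  125 4849] [584.2  56.4  45.7 101.9  11.8] 9.897342660577124
5 [ 337    0   56  126 4961] [657.3  71.8  46.1 102.7  12.2] 9.89205776341214
5 [ 79  43  25 150 824] [432.5 -25.    3.4 129.6  11.2] 11.974387674447115
5 [352 355  34  20 217] [ 732.5 -219.5   35.2   17.4   25.4] 10.145906064933001
55 [ 304    0   34   64 2134] [617.6  79.5  23.7  42.5  11.5] 59.90988546643595
155 [  255    64   130   231 17434] [636.2  -9.1  59.4 109.8  11.5] 172.56499256578257
155 [ 287  334   66   41 2632] [654.7 -96.3  34.2  26.3  12.4] 171.99987800630973
185 [245 238  38  49 403] [622.3 -38.2  11.7  23.   50.9] 190.86731570419934
185 [357 238  38  49 406] [660.2 -30.9  24.2  11.9  65.8] 190.7870741974295
```

View pics/w2.png

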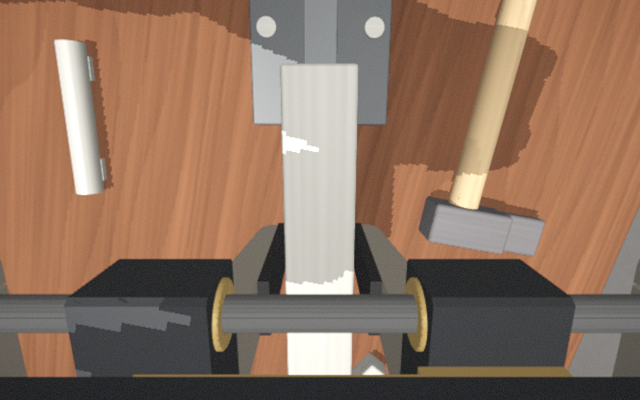

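The wrist view shows the bar held level, its leading end at row 65. The base plate's near corners are at (250,123) and (387,123), with the rail between them at columns 304-338. The computed guillotine origin is (590.5, 210) with a yaw of 11.7°. I'll descend, feed forward, then lower.

```bash
python3 -m handwheel '[{"xyz":[0,-0.6,26],"delta_rot":[0,0,0.5],"grip":0},{"xyz":[0,0,26],"delta_rot":[0,0,0],"grip":0},{"xyz":[0,0,26],"delta_rot":[0,0,0],"grip":0},{"xyz":[35.5,0,0],"delta_rot":[0,0,0],"grip":0},{"xyz":[35.5,0,0],"delta_rot":[0,0,0],"grip":0},{"xyz":[35.5,0,0],"delta_rot":[0,0,0],"grip":0},{"xyz":[35.5,0,0],"delta_rot":[0,0,0],"grip":0},{"xyz":[0,0,0],"delta_rot":[0,0,0],"grip":0},{"xyz":[0,0,0],"delta_rot":[0,0,0],"grip":0}]'
cat >> h.py <<'E'
O=np.array([590.5,210.]);th=np.deg2rad(11.7)
def g(p): d=np.array(p[:2])-O; return np.round([np.cos(th)*d[0]+np.sin(th)*d[1],-np.sin(th)*d[0]+np.cos(th)*d[1],p[2]],1)
E
python3 - <<'E'
from h import *
s=r.observe(); print(g(s['position']),np.rad2deg(s['eef_rot']))
snap('side','side2')
E
```

```text
clock: 5.2
position: [613.5, 91.0, 85.8]
eef_rot: [-3.14, 0.001, 1.766]
ft_force: [0.2, -1.7, -4.7]
width: 33.6
grasp_force: 30.0
[  -1.6 -121.2   85.8] [-1.79896705e+02  3.33632325e-02  1.01177500e+02]
```

```bash
python3 -c "
import cv2;i=cv2.imread('pics/side2.png')[150:350,180:400];cv2.imwrite('pics/side2c.png',cv2.resize(i,None,fx=3,fy=3))"
```

```text
(no output)
```

View pics/side2c.png

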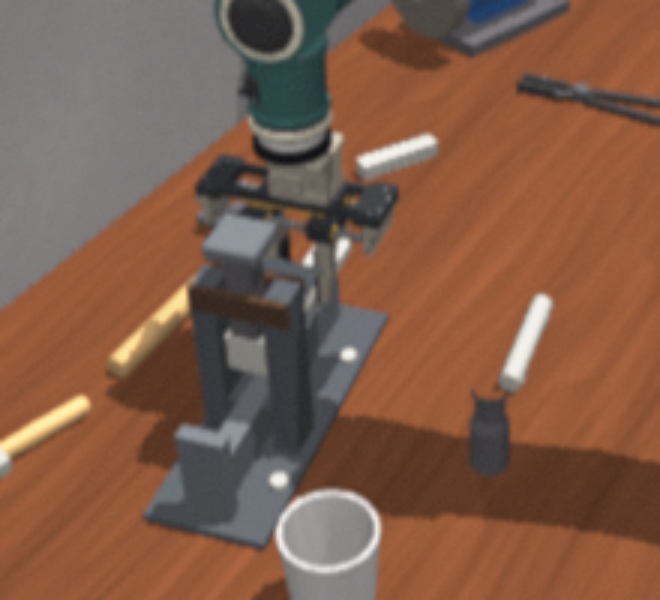

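The side view shows the bar held over the rail behind the guillotine, with the gripper clear of the uprights and guard. I'll make a small correction and lower it.

```bash
python3 -m handwheel '[{"xyz":[5,1.6,0],"delta_rot":[0,0,-0.5],"grip":0},{"xyz":[0,0,10],"delta_rot":[0,0,0],"grip":0},{"xyz":[0,0,6],"delta_rot":[0,0,0],"grip":0},{"xyz":[0,0,3],"delta_rot":[0,0,0],"grip":0},{"xyz":[0,0,0],"delta_rot":[0,0,0],"grip":0},{"xyz":[0,0,1],"delta_rot":[0,0,0],"grip":0},{"xyz":[0,0,0.7],"delta_rot":[0,0,0],"grip":0},{"xyz":[0,0,0],"delta_rot":[0,0,0],"grip":0},{"xyz":[0,0,0],"delta_rot":[0,0,0],"grip":0}]'
python3 - <<'E'
from h import *
s=r.observe(); print(g(s['position']),np.rad2deg(s['eef_rot']))
E
```

```text
clock: 6.15
position: [615.1, 96.3, 66.1]
eef_rot: [3.141, 0.0, 1.773]
ft_force: [0.1, -0.2, -5.4]
width: 33.7
grasp_force: 30.0
[   1.1 -116.3   66.1] [1.79981806e+02 5.95249120e-04 1.01595968e+02]
```

```bash
python3 -m handwheel '[{"xyz":[0,0,1],"delta_rot":[0,0,0],"grip":0},{"xyz":[0,0,0],"delta_rot":[0,0,0],"grip":0}]'; python3 -m handwheel '[{"xyz":[0,-0.5,0.7],"delta_rot":[0,0,0],"grip":0},{"xyz":[0,0,0],"delta_rot":[0,0,0],"grip":0}]'
```

```text
clock: 6.35
position: [615.0, 96.3, 64.8]
eef_rot: [-3.142, 0.0, 1.773]
ft_force: [0.9, -0.2, -5.7]
width: 33.6
grasp_force: 30.0
clock: 6.55
position: [614.9, 96.3, 64.6]
eef_rot: [3.141, 0.0, 1.773]
ft_force: [0.1, 0.1, -1.8]
width: 33.6
grasp_force: 30.0
```

It's touching the rail now, so I'll release, back off, and tilt for the tail grip.

```bash
python3 -m handwheel '[{"xyz":[0,0,0.4],"delta_rot":[0,0,0],"grip":0},{"xyz":[0,0,0],"delta_rot":[0,0,0],"grip":0.7},{"xyz":[0,0,0],"delta_rot":[0,0,0],"grip":0.7},{"xyz":[0,0,0],"delta_rot":[0,0,0],"grip":0.7},{"xyz":[0,0,0],"delta_rot":[0,0,0],"grip":0.7},{"xyz":[0,0,0],"delta_rot":[0,0,0],"grip":0.7},{"xyz":[0,0,-30],"delta_rot":[0,0,0],"grip":0.7},{"xyz":[-40,0,-40],"delta_rot":[0,0,0],"grip":0.7},{"xyz":[-45,0,-30],"delta_rot":[0,0,0],"grip":0.7},{"xyz":[-45,0,0],"delta_rot":[0,0,0],"grip":0.7},{"xyz":[0,0,0],"delta_rot":[0,0,0],"grip":0.7},{"xyz":[0,0,0],"delta_rot":[0,0,0],"grip":0.7}]'
python3 - <<'E'
from h import *
s=r.observe(); print(g(s['position'])); c=snap('wrist','w3'); W=wcloud(c,s)
hsv=cv2.cvtColor(c['image'],cv2.COLOR_RGB2HSV)
m=((hsv[...,1]<110)&(W[...,2]>68)&(W[...,2]<82)&(c['depth']>0)).astype(np.uint8)
k,l,st,_=cv2.connectedComponentsWithStats(m)
for i in range(1,k):
    if st[i,4]>200: P=W[l==i]; q=np.array([g(p) for p in P]); print(st[i],cv2.minAreaRect(P[:,:2].astype(np.float32)),np.percentile(q,[1,50,99],axis=0))
E
```

```text
clock: 7.75
position: [638.9, -24.8, 156.8]
eef_rot: [-3.141, 0.0, 1.77]
ft_force: [0.0, 1.0, -0.8]
width: 64.2
grasp_force: 0.0
[-2.000e-01 -2.397e+02  1.568e+02]
[ 294    0   53  150 7410] ((621.8284301757812, 60.72183609008789), (34.010013580322266, 97.18931579589844), 11.632706642150879) [[ -16.1 -200.1   72.1]
 [   0.3 -149.4   73.9]
 [  17.  -105.    75.5]]
```

View pics/w3.png

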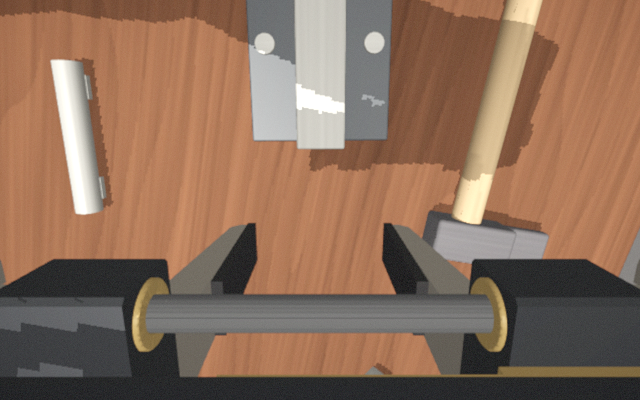

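The wrist view shows the bar lying straight on the rail, tail at row 149 and columns 297-345, about 15 mm beyond the base edge. Now I'll tilt the gripper 40°.

```bash
python3 -m handwheel '[{"xyz":[0,0,0],"delta_rot":[0,8,0],"grip":0.7},{"xyz":[0,0,0],"delta_rot":[0,8,0],"grip":0.7},{"xyz":[0,0,0],"delta_rot":[0,8,0],"grip":0.7},{"xyz":[0,0,0],"delta_rot":[0,8,0],"grip":0.7},{"xyz":[0,0,0],"delta_rot":[0,8,0],"grip":0.7},{"xyz":[-20,0,0],"delta_rot":[0,0,0],"grip":0.7},{"xyz":[0,0,0],"delta_rot":[0,0,0],"grip":0.7},{"xyz":[0,0,0],"delta_rot":[0,0,0],"grip":0.7},{"xyz":[0,0,0],"delta_rot":[0,0,0],"grip":0.7}]'
cat >> h.py <<'E'
def to(y,z,x=0):
    s=r.observe(); R=Ro.from_euler('xyz',s['eef_rot']).as_matrix(); p=g(s['position'])
    G=Ro.from_euler('z',th).as_matrix(); print('now g',p,'toolz g',np.round(G.T@R[:,2],3),'tooly g',np.round(G.T@R[:,1],3),'F',np.round(s['ft_force'],1),'j',np.round(s['joints'],2))
    print('tool delta',np.round(R.T@G@(np.array([x,y,z])-p),1))
E
python3 -c "
from h import *; to(-177.8,52.4)"
```

```text
clock: 8.7
position: [642.5, -35.3, 145.5]
eef_rot: [3.139, -0.697, 1.779]
ft_force: [-0.6, 1.2, -0.4]
width: 64.1
grasp_force: 0.0
now g [   1.2 -250.7  145.5] toolz g [-0.     0.642 -0.767] tooly g [1.    0.002 0.002] F [-0.6  1.2 -0.4] j [ 0.43  0.76 -0.22  1.47 -0.49  1.29  0.68]
tool delta [ -3.9  -1.2 118.2]
```

```bash
python3 -m handwheel '[{"xyz":[-4,-1,0],"delta_rot":[0,0,0],"grip":0.7},{"xyz":[0,0,35],"delta_rot":[0,0,0],"grip":0.7},{"xyz":[0,0,35],"delta_rot":[0,0,0],"grip":0.7},{"xyz":[0,0,28],"delta_rot":[0,0,0],"grip":0.7},{"xyz":[0,0,15],"delta_rot":[0,0,0],"grip":0.7},{"xyz":[0,0,5],"delta_rot":[0,0,0],"grip":0.7},{"xyz":[0,0,0],"delta_rot":[0,0,0],"grip":0.7},{"xyz":[0,0,0],"delta_rot":[0,0,0],"grip":0.7}]'
python3 -c "
from h import *; to(-177.8,52.4,.3); c=snap('wrist','w4');W=wcloud(c,r.observe())"
```

```text
clock: 9.5
position: [627.6, 31.6, 52.0]
eef_rot: [3.139, -0.696, 1.774]
ft_force: [1.0, -0.3, -0.9]
width: 64.5
grasp_force: 0.0
now g [   0.2 -182.2   52. ] toolz g [ 0.003  0.641 -0.767] tooly g [ 1.    -0.003  0.002] F [ 1.  -0.3 -0.9] j [ 0.37  0.84 -0.25  1.59 -0.52  1.08  0.72]
tool delta [3.6 0.1 2.5]
```

View pics/w4.png

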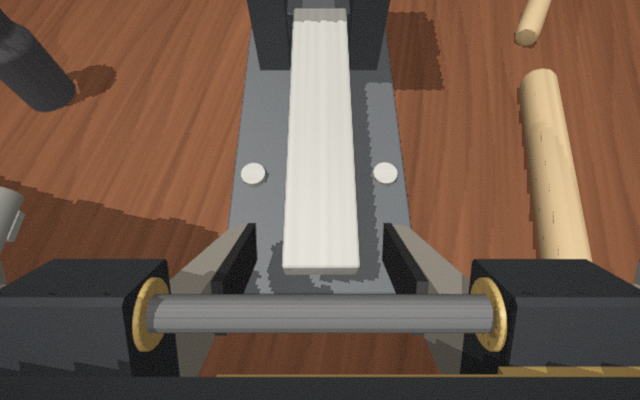

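The tilted wrist view shows the tail at rows 262-272, between the fingers, with the front end entering the uprights. I'll grip it.

```bash
python3 -m handwheel '[{"xyz":[3.8,0,3.2],"delta_rot":[0,0,0],"grip":0.7},{"xyz":[0,0,0],"delta_rot":[0,0,0],"grip":0},{"xyz":[0,0,0],"delta_rot":[0,0,0],"grip":0},{"xyz":[0,0,0],"delta_rot":[0,0,0],"grip":0},{"xyz":[0,0,0],"delta_rot":[0,0,0],"grip":0},{"xyz":[0,0,0],"delta_rot":[0,0,0],"grip":0},{"xyz":[0,0,0],"delta_rot":[0,0,0],"grip":0}]'
python3 -c "
from h import *; to(-62,52.4,0)"
```

```text
clock: 10.25
position: [625.8, 37.5, 51.1]
eef_rot: [3.141, -0.698, 1.773]
ft_force: [1.6, -0.3, 0.4]
width: 34.1
grasp_force: 30.0
now g [  -0.4 -176.1   51.1] toolz g [ 0.002  0.643 -0.766] tooly g [ 1.    -0.002  0.   ] F [ 1.6 -0.3  0.4] j [ 0.37  0.84 -0.25  1.6  -0.53  1.07  0.72]
tool delta [88.3  0.1 72.3]
```

```bash
python3 -m handwheel '[{"xyz":[11.5,0,9.64],"delta_rot":[0,0,0],"grip":0},{"xyz":[11.5,0,9.64],"delta_rot":[0,0,0],"grip":0},{"xyz":[11.5,0,9.64],"delta_rot":[0,0,0],"grip":0},{"xyz":[11.5,0,9.64],"delta_rot":[0,0,0],"grip":0},{"xyz":[0,0,0],"delta_rot":[0,0,0],"grip":0}]'
python3 -c "
from h import *; to(-62,51.5,0)"
```

```text
clock: 10.75
position: [611.5, 100.7, 51.1]
eef_rot: [-3.14, -0.701, 1.777]
ft_force: [0.2, 0.7, -3.0]
width: 33.6
grasp_force: 30.0
now g [  -1.6 -111.2   51.1] toolz g [-0.003  0.645 -0.764] tooly g [ 1.     0.003 -0.001] F [ 0.2  0.7 -3. ] j [ 0.31  0.81 -0.28  1.66 -0.56  0.99  0.68]
tool delta [37.9  1.8 31.4]
```

```bash
python3 -m handwheel '[{"xyz":[11.5,0.5,9.64],"delta_rot":[0,0,0],"grip":0},{"xyz":[11.5,0.5,9.64],"delta_rot":[0,0,0],"grip":0},{"xyz":[11.5,0.3,9.64],"delta_rot":[0,0,0],"grip":0},{"xyz":[0,0,0],"delta_rot":[0,0,0],"grip":0}]'
python3 -c "
from h import *; to(-62,51.5,0)"
```

```text
clock: 11.15
position: [603.9, 144.6, 51.1]
eef_rot: [-3.14, -0.7, 1.777]
ft_force: [0.2, 0.9, -3.5]
width: 33.6
grasp_force: 30.0
now g [ -0.2 -66.8  51.1] toolz g [-0.003  0.645 -0.765] tooly g [ 1.     0.003 -0.001] F [ 0.2  0.9 -3.5] j [ 0.26  0.8  -0.3   1.7  -0.58  0.94  0.65]
tool delta [3.9 0.2 2.8]
```

```bash
python3 -m handwheel '[{"xyz":[4.6,0,3.86],"delta_rot":[0,0,0],"grip":0},{"xyz":[4.6,0,3.86],"delta_rot":[0,0,0],"grip":0},{"xyz":[3.8,0,3.2],"delta_rot":[0,0,0],"grip":0},{"xyz":[0,0,0],"delta_rot":[0,0,0],"grip":0}]'; python3 -m handwheel '[{"xyz":[1.5,0,1.3],"delta_rot":[0,0,0],"grip":0},{"xyz":[0,0,0],"delta_rot":[0,0,0],"grip":0}]';  python3 -m handwheel '[{"xyz":[1.5,0,1.3],"delta_rot":[0,0,0],"grip":0},{"xyz":[0,0,0],"delta_rot":[0,0,0],"grip":0}]'
python3 -c "
from h import *; to(-46,51.5,0)"
```

```text
clock: 11.55
position: [602.1, 158.5, 51.1]
eef_rot: [3.141, -0.699, 1.773]
ft_force: [0.9, 1.5, -1.1]
width: 33.9
grasp_force: 30.0
clock: 11.75
position: [602.0, 159.3, 51.1]
eef_rot: [3.141, -0.698, 1.773]
ft_force: [0.5, -1.2, 0.7]
width: 33.6
grasp_force: 30.0
clock: 11.95
position: [601.6, 161.3, 51.1]
eef_rot: [3.141, -0.698, 1.773]
ft_force: [0.6, -2.5, 0.9]
width: 33.7
grasp_force: 30.0
now g [  1.  -49.9  51.1] toolz g [ 0.002  0.643 -0.766] tooly g [ 1.    -0.002  0.   ] F [ 0.6 -2.5  0.9] j [ 0.24  0.8  -0.31  1.71 -0.6   0.91  0.64]
tool delta [ 3.2 -1.   2.2]
```

```bash
M='[{"xyz":[0,0,0],"delta_rot":[0,0,0],"grip":0}]'; python3 -m handwheel '[{"xyz":[1.5,-0.5,1.3],"delta_rot":[0,0,0],"grip":0},{"xyz":[0,0,0],"delta_rot":[0,0,0],"grip":0}]' |egrep 'pos|ft';  python3 -m handwheel '[{"xyz":[1.5,-0.5,1.3],"delta_rot":[0,0,0],"grip":0},{"xyz":[0,0,0],"delta_rot":[0,0,0],"grip":0}]'|egrep 'pos|ft';  python3 -m handwheel '[{"xyz":[1,0,0.85],"delta_rot":[0,0,0],"grip":0},{"xyz":[0,0,0],"delta_rot":[0,0,0],"grip":0}]'|egrep 'pos|ft'
python3 -c "
from h import *; to(-46,51.5,0)"
```

```text
position: [600.7, 163.5, 51.0]
ft_force: [1.2, -1.7, 1.0]
position: [599.8, 165.3, 51.1]
ft_force: [1.8, -3.0, 1.5]
position: [599.8, 165.3, 51.0]
ft_force: [0.7, -5.1, 3.8]
now g [  0.  -45.6  51. ] toolz g [ 0.002  0.642 -0.767] tooly g [ 1.    -0.003  0.   ] F [ 0.7 -5.1  3.8] j [ 0.24  0.79 -0.31  1.72 -0.6   0.9   0.64]
tool delta [ 0.   0.  -0.6]
```

```bash
python3 -m handwheel '[{"xyz":[1,0,0.85],"delta_rot":[0,0,0],"grip":0},{"xyz":[0,0,0],"delta_rot":[0,0,0],"grip":0}]' |egrep 'pos|ft';  python3 -m handwheel '[{"xyz":[1,0,0.85],"delta_rot":[0,0,0],"grip":0},{"xyz":[0,0,0],"delta_rot":[0,0,0],"grip":0}]'|egrep 'pos|ft'
python3 -c "
from h import *; to(-46,51.5,0);snap('wrist','w5')"
```

```text
position: [599.8, 165.4, 51.0]
ft_force: [0.6, -8.9, 5.8]
position: [599.9, 165.4, 51.0]
ft_force: [-0.0, -12.3, 7.1]
now g [  0.1 -45.5  51. ] toolz g [ 0.003  0.64  -0.768] tooly g [ 1.    -0.004  0.001] F [ -0.  -12.3   7.1] j [ 0.24  0.79 -0.31  1.72 -0.6   0.9   0.63]
tool delta [-0.1 -0.1 -0.7]
```

View pics/w5.png

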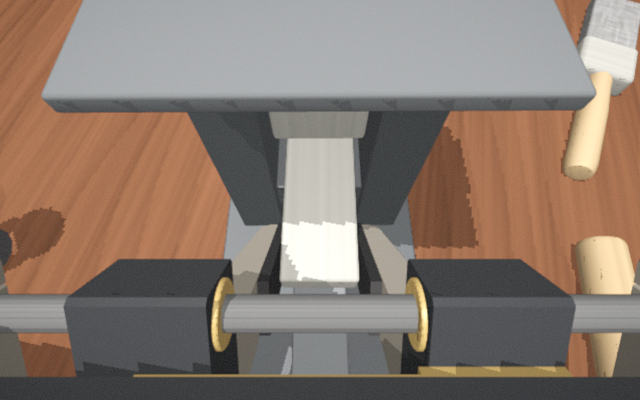

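The force builds to 12 N with no motion, and the TCP is at the predicted home position (-45.5). In the view the tail is at row 280, ahead of the guard edge at row 105, so the bar is home. Next I'll release, retract along the tool axis and stand the tool upright.

```bash
python3 -m handwheel '[{"xyz":[0,0,0],"delta_rot":[0,0,0],"grip":0.6},{"xyz":[0,0,0],"delta_rot":[0,0,0],"grip":0.6},{"xyz":[0,0,0],"delta_rot":[0,0,0],"grip":0.6},{"xyz":[0,0,0],"delta_rot":[0,0,0],"grip":0.6},{"xyz":[0,0,-20],"delta_rot":[0,0,0],"grip":0.6},{"xyz":[0,0,-40],"delta_rot":[0,0,0],"grip":0.6},{"xyz":[0,0,-45],"delta_rot":[0,0,0],"grip":0.6},{"xyz":[0,0,-45],"delta_rot":[0,0,0],"grip":0},{"xyz":[0,0,0],"delta_rot":[0,0,0],"grip":0},{"xyz":[0,0,0],"delta_rot":[0,0,0],"grip":0}]'
python3 -c "
from h import *; to(-141,166,0); s=r.observe();c=snap('wrist','w6');W=wcloud(c,s)
hsv=cv2.cvtColor(c['image'],cv2.COLOR_RGB2HSV)
m=((hsv[...,1]<70)&(W[...,2]>71)&(W[...,2]<80)&(c['depth']>0)).astype(np.uint8)
k,l,st,_=cv2.connectedComponentsWithStats(m)
for i in range(1,k):
    if st[i,4]>200: q=np.array([g(p) for p in W[l==i]]); print(st[i],np.percentile(q,[1,50,99],axis=0))
"
```

```text
clock: 14.0
position: [618.4, 74.4, 166.1]
eef_rot: [3.14, -0.698, 1.773]
ft_force: [-0.2, -0.2, -0.1]
width: 33.1
grasp_force: 0.0
now g [  -0.2 -138.5  166.1] toolz g [ 0.002  0.642 -0.766] tooly g [ 1.    -0.002  0.001] F [-0.2 -0.2 -0.1] j [ 0.34  0.66 -0.27  1.61 -0.54  1.17  0.59]
tool delta [-2.   0.2 -1.5]
[158   6  71  31 467] [[-172.8    128.1     71.166]
 [-128.7    133.8     75.6  ]
 [-102.6    167.638   79.9  ]]
[ 299  129   41   75 2847] [[-16.6   -70.6    71.746]
 [  0.3   -37.5    73.7  ]
 [ 16.6     2.3    75.   ]]
[ 53 155  34  27 265] [[-223.544  -50.1     71.2  ]
 [-208.8    -44.4     75.4  ]
 [-205.164  -28.884   79.8  ]]
```

The tail measures at y = -70.6, which is home. Now the ram.

```bash
python3 -m handwheel '[{"xyz":[0,0,0],"delta_rot":[0,-8,0],"grip":0},{"xyz":[0,0,0],"delta_rot":[0,-8,0],"grip":0},{"xyz":[0,0,0],"delta_rot":[0,-8,0],"grip":0},{"xyz":[0,0,0],"delta_rot":[0,-8,0],"grip":0},{"xyz":[0,0,0],"delta_rot":[0,-8,0],"grip":0},{"xyz":[0,0,-45],"delta_rot":[0,0,0],"grip":0},{"xyz":[0,0,-45],"delta_rot":[0,0,0],"grip":0},{"xyz":[0,0,-35],"delta_rot":[0,0,0],"grip":0},{"xyz":[0,0,0],"delta_rot":[0,0,0],"grip":0},{"xyz":[0,0,0],"delta_rot":[0,0,0],"grip":0},{"xyz":[0,0,0],"delta_rot":[0,0,0],"grip":0}]'
python3 -c "
from h import *; to(0,290,0); s=r.observe();c=snap('wrist','w7');W=wcloud(c,s)
m=((W[...,2]>250)&(W[...,2]<262)&(c['depth']>0)).astype(np.uint8)
k,l,st,_=cv2.connectedComponentsWithStats(m)
for i in range(1,k):
    if st[i,4]>200: q=np.array([g(p) for p in W[l==i]]); print(st[i],np.percentile(q,[1,50,99],axis=0))
"
```

```text
clock: 15.15
position: [616.7, 75.3, 288.1]
eef_rot: [-3.137, -0.001, 1.775]
ft_force: [0.5, -0.5, -0.1]
width: 0.4
grasp_force: 0.0
now g [  -1.6 -137.3  288.1] toolz g [-0.005  0.001 -1.   ] tooly g [ 1.    -0.    -0.005] F [ 0.5 -0.5 -0.1] j [-0.16  0.36 -0.02  1.59  0.01  1.2   0.02]
tool delta [137.3   1.6  -1.8]
```

```bash
python3 -m handwheel '[{"xyz":[35,0.8,0],"delta_rot":[0,0,0],"grip":0},{"xyz":[35,0.8,0],"delta_rot":[0,0,0],"grip":0},{"xyz":[35,0,0],"delta_rot":[0,0,0],"grip":0},{"xyz":[32,0,0],"delta_rot":[0,0,0],"grip":0},{"xyz":[0,0,0],"delta_rot":[0,0,0],"grip":0},{"xyz":[0,0,15],"delta_rot":[0,0,0],"grip":0},{"xyz":[0,0,12],"delta_rot":[0,0,0],"grip":0},{"xyz":[0,0,0],"delta_rot":[0,0,0],"grip":0},{"xyz":[0,0,0],"delta_rot":[0,0,0],"grip":0}]'
python3 -c "
from h import *; to(0,256,0); snap('side','side3')
i=cv2.imread('pics/side3.png')[130:330,160:380];cv2.imwrite('pics/side3c.png',cv2.resize(i,None,fx=3,fy=3))"
```

```text
clock: 16.1
position: [592.3, 207.6, 262.8]
eef_rot: [-3.14, 0.001, 1.771]
ft_force: [-0.7, 0.7, 0.4]
width: 0.5
grasp_force: 0.0
now g [  1.3  -2.8 262.8] toolz g [-0.002 -0.001 -1.   ] tooly g [ 1.    -0.004 -0.002] F [-0.7  0.7  0.4] j [-0.34  0.39 -0.07  1.6   0.03  1.15 -0.22]
tool delta [ 2.8 -1.3  6.8]
```

View pics/side3c.png

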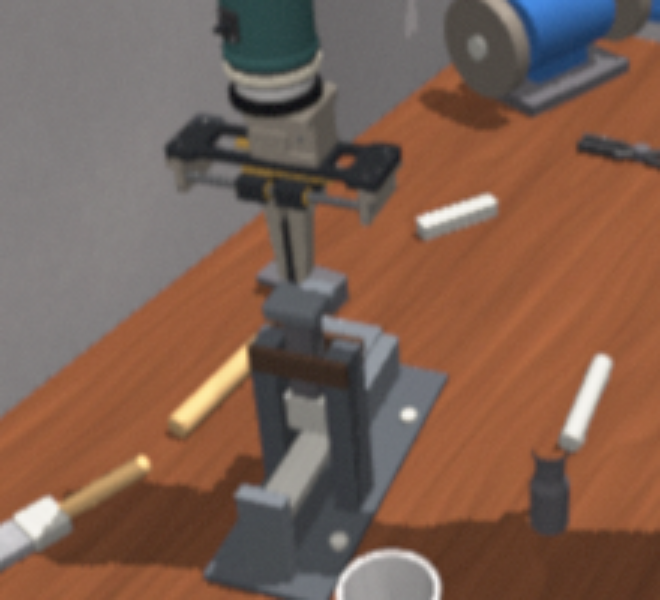

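The side view shows the bar's end at the stop, at about (275,490), and the shut fingertips above the cap at (295,280). I'll push the ram down.

```bash
python3 -m handwheel '[{"xyz":[2.8,-1,4],"delta_rot":[0,0,0],"grip":0},{"xyz":[0,0,4],"delta_rot":[0,0,0],"grip":0},{"xyz":[0,0,4],"delta_rot":[0,0,0],"grip":0},{"xyz":[0,0,4],"delta_rot":[0,0,0],"grip":0},{"xyz":[0,0,0],"delta_rot":[0,0,0],"grip":0}]'|egrep 'pos|ft';python3 -m handwheel '[{"xyz":[0,0,4],"delta_rot":[0,0,0],"grip":0},{"xyz":[0,0,4],"delta_rot":[0,0,0],"grip":0},{"xyz":[0,0,4],"delta_rot":[0,0,0],"grip":0},{"xyz":[0,0,2],"delta_rot":[0,0,0],"grip":0},{"xyz":[0,0,0],"delta_rot":[0,0,0],"grip":0}]'|egrep 'pos|ft'; python3 -c "
from h import *; to(0,225,0)"
```

```text
position: [590.4, 211.3, 247.1]
ft_force: [0.5, -0.1, 0.1]
position: [590.9, 211.6, 233.5]
ft_force: [0.4, 0.1, 2.1]
now g [  0.8   1.5 233.5] toolz g [ 0.  0. -1.] tooly g [ 1.    -0.002  0.   ] F [0.4 0.1 2.1] j [-0.34  0.42 -0.08  1.64  0.03  1.09 -0.22]
tool delta [-1.5 -0.8  8.5]
```

```bash
python3 -m handwheel '[{"xyz":[0,0,2],"delta_rot":[0,0,0],"grip":0}]'|egrep 'pos|ft'; python3 -m handwheel '[{"xyz":[0,0,2],"delta_rot":[0,0,0],"grip":0}]'|egrep 'pos|ft'; python3 -c "
from h import *; to(0,225,0); snap('side','side4')
i=cv2.imread('pics/side4.png')[180:300,220:320];cv2.imwrite('pics/side4c.png',cv2.resize(i,None,fx=5,fy=5))"
```

```text
position: [591.0, 211.6, 232.1]
ft_force: [-0.8, 0.2, 4.9]
position: [590.9, 211.6, 230.0]
ft_force: [-0.7, -0.5, 4.5]
now g [  0.8   1.5 230. ] toolz g [ 0.001  0.    -1.   ] tooly g [ 1.    -0.002  0.001] F [-0.7 -0.5  4.5] j [-0.34  0.42 -0.08  1.64  0.03  1.08 -0.22]
tool delta [-1.5 -0.8  5. ]
```

View pics/side4c.png

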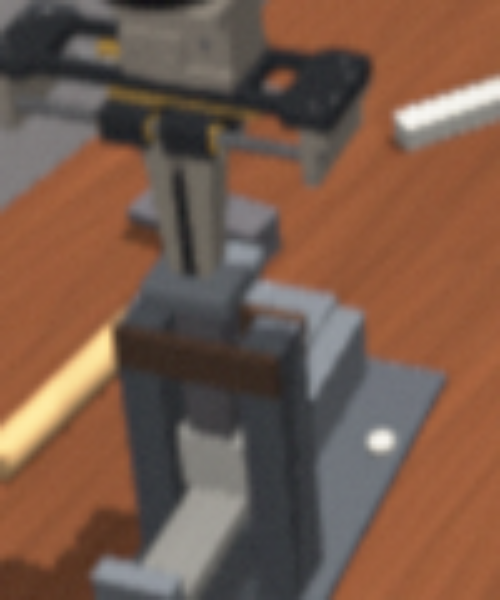

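The ram is going down at 4.5 N, and the die at about (212,450) is just above the bar. I'll continue in small steps until the force rises.

```bash
python3 -m handwheel '[{"xyz":[0,0,2],"delta_rot":[0,0,0],"grip":0},{"xyz":[0,0,2],"delta_rot":[0,0,0],"grip":0},{"xyz":[0,0,0],"delta_rot":[0,0,0],"grip":0}]'|egrep 'pos|ft'; python3 -m handwheel '[{"xyz":[0,0,1],"delta_rot":[0,0,0],"grip":0},{"xyz":[0,0,0],"delta_rot":[0,0,0],"grip":0}]'|egrep 'pos|ft';python3 -m handwheel '[{"xyz":[0,0,1],"delta_rot":[0,0,0],"grip":0},{"xyz":[0,0,0],"delta_rot":[0,0,0],"grip":0}]'|egrep 'pos|ft'
```

```text
position: [590.9, 211.6, 225.5]
ft_force: [1.1, 0.3, 2.5]
position: [591.0, 211.6, 225.5]
ft_force: [-1.4, -1.8, 6.8]
position: [591.0, 211.6, 225.5]
ft_force: [-1.3, -1.3, 11.2]
```

```bash
python3 -m handwheel '[{"xyz":[0,0,1],"delta_rot":[0,0,0],"grip":0},{"xyz":[0,0,0],"delta_rot":[0,0,0],"grip":0}]'|egrep 'pos|ft';python3 -m handwheel '[{"xyz":[0,0,-10],"delta_rot":[0,0,0],"grip":0},{"xyz":[0,0,-40],"delta_rot":[0,0,0],"grip":0},{"xyz":[0,0,-50],"delta_rot":[0,0,0],"grip":0},{"xyz":[-40,0,-20],"delta_rot":[0,0,0],"grip":0},{"xyz":[-50,0,0],"delta_rot":[0,0,0],"grip":0},{"xyz":[-50,0,0],"delta_rot":[0,0,0],"grip":0},{"xyz":[-50,0,0],"delta_rot":[0,0,0],"grip":0},{"xyz":[-50,0,0],"delta_rot":[0,0,0],"grip":0},{"xyz":[0,0,0],"delta_rot":[0,0,0],"grip":0},{"xyz":[0,0,0],"delta_rot":[0,0,0],"grip":0}]'
python3 -c "
from h import *; c=snap('side','side5'); W=cloud(c); snap('scene','scene5')
for n in('scene','side'):
  W=cloud(dict(np.load(n+'5.npz'))).reshape(-1,3); q=np.c_[W[:,:2]-O,W[:,2]]@Ro.from_euler('z',th).as_matrix()
  s=q[(abs(q[:,0])<20)&(abs(q[:,1])<20)&(q[:,2]>195)]; print(n,'cap top',np.percentile(s[:,2],[10,50,90]))
  s=q[(abs(q[:,0])<14)&(q[:,1]<95)&(q[:,1]>25)&(q[:,2]>50)&(q[:,2]<90)]; print('bar top/stop side',np.percentile(s[:,2],[10,50,90]))
i=cv2.imread('pics/side5.png')[180:330,210:370];cv2.imwrite('pics/side5c.png',cv2.resize(i,None,fx=4,fy=4))
"; python3 m.py scene5 side5|grep bright
```

```text
position: [591.0, 211.6, 225.4]
ft_force: [-4.3, -1.5, 16.3]
clock: 19.3
position: [638.7, -25.0, 341.9]
eef_rot: [-3.14, -0.0, 1.77]
ft_force: [0.7, 0.4, 0.3]
width: 0.5
grasp_force: 0.0
scene cap top [220.02127214 223.06544524 225.88851441]
scene5 bright px[395 189] 62 [620.1 304.2] [23.6 75.2] 2.1 z [ 5.8  9.5 16. ]
scene5 bright px[287 197] 183 [428.3 -31.6] [ 21.6 135. ] 11.9 z [ 7.2 17.9 23.5]
scene5 bright px[426 199] 296 [797.  363.6] [199.4  47.2] 75.2 z [ 8.7 15.9 21.5]
scene5 bright px[336 212] 299 [616.4  61.6] [110.6 108.1] 6.6 z [ 4.7  8.9 14.7]
scene5 bright px[359 257] 166 [783.3 -43.6] [69.  44.5] 3.4 z [30.  34.7 38.5]
scene5 bright px[375 272] 100 [836.  -45.3] [37.7 40.4] 4.0 z [18.  22.6 26.9]
scene5 bright px[290 288] 306 [ 716.8 -260.1] [105.1  38.5] 61.4 z [ 6.1 18.7 24.6]
side5 bright px[299 195] 176 [ 725.5 -263.3] [110.8  54.1] 62.2 z [ 5.9 18.3 24.5]
side5 bright px[246 217] 124 [802.3 -46.3] [ 35.2 101.7] 87.4 z [21.1 34.5 37.9]
side5 bright px[346 249] 223 [420.9 -25.3] [ 22.5 137.1] 11.5 z [10.  19.  23.4]
side5 bright px[143 296] 450 [798.9 405.6] [107
[... 447 characters left out ...]
                                                     ~~~~~~~~~~~~~^^^^^^^^^^^^^^^^^^^
    return _quantile_unchecked(
        a, q, axis, out, overwrite_input, method, keepdims, weights)
    return _ureduce(a,
                    func=_quantile_ureduce_func,
    ...<5 lines>...
                    overwrite_input=overwrite_input,
                    method=method)
    r = func(a, **kwargs)
    result = _quantile(arr,
                       quantiles=q,
    ...<2 lines>...
                       out=out,
                       weights=wgt)
    slices_having_nans = np.isnan(arr[-1, ...])
                                  ~~~^^^^^^^^^
IndexError: index -1 is out of bounds for axis 0 with size 0
```

The cap stays at about 225 mm, so the die rests on the bar. In the views the round bar, square bar and hammer have not moved, and the robot is clear. I'll hand it in.

```bash
python3 -c "
from bench import r; print(r.job_done())"
```

```text
the job is handed in; nothing more can be done
None
```

I handed the job in at about 19 s on the clock: the flat bar lies home against the end stop, the ram is down with its die resting on the bar, and the robot is clear; the final images show the round bar, square bar and hammer unmoved, but I did not re-measure the tongs, punch or tin.

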